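# Pack the sampling tray

## Robot

A 6-joint arm with a two-finger parallel gripper is mounted at the origin on a cart in front of the work surface, level with it; the furniture and walls round the work are solid. World frame = base frame: x ahead of the robot, y to its left, z up, the work surface at z = 0. Lengths are in m, angles in rad, forces in N, time in s.
With the tool pointing down it reaches from about 0.3 to 0.825 m from the base axis. Payload 5.4 kg.
Tool frame: the origin (TCP) lies on the centre line of the jaws, within the pads' length; the fingertips stand 8 mm ahead of it and the grasp point (between the pads) lies 11 mm behind it; z points along the fingers, y is the direction in which the jaws open and shut (so a half turn about z gives the same grasp; the last joint's range is limited). The gripper opens to 92 mm and grips with 3 to 60 N. Pads are 20 mm wide; open, the fingers measure 128 mm over their backs; the gripper's body (75 mm by 189 mm) begins 69 mm behind the grasp point.
Start: joints at [-1.497, 0.158, 1.597, -0, 1.386, -0.21], TCP at [0.161, -0.552, 0.223] pointing down, gripper open.
Joint ranges: [-2.91, 2.91], [-0.94, 2.29], [0.18, 2.7], [-1.29, 4.43], [0.17, 2.64], [-3, 3]. Speed limits (rad/s): [2.57, 2.57, 3.14, 3.14, 3.14, 3.14].

## Interface

Orientations are given as a unit quaternion [x, y, z, w].
In Python, from station import readout, cams, ticket gives the robot as it stands.
- The arm moves only by the tool jog_arm, never from a script. Its argument "moves" is a list of rows, each a list of 7 numbers: the turn, a rotation vector about the tool's x, y, z in degrees, then the shift along the tool's x, y, z in mm, then the opening, from 0 (shut) to 1 (fully open). A call has 1 to 20 rows; each row shifts and turns the commanded pose from where the row before left it, along the tool's axes as they then stand; what a row does not reach is not made up. A row lasts 1/10 s, in which the tool goes at most 50 mm and 8.59 degrees, less where a joint would pass 70% of its speed; a pose out of reach is approached as far as the arm can. A call is refused whole if a number of a shift passes 50 or a number of a turn 8.59, either way. A call with a gripper value outside its range is refused whole. The fingers move at their own pace and stop on an object; "grip_force" is the grip in N (left out, the last holds). Time passes only in rows, so rows that do not move let the fingers close. It gives the time, the measured TCP pose, the force and the opening at its end, in the units of the state.
- readout.state(): the state, without advancing time (a new reading comes with each control period).
- cams.grab_frame(name): name is "side" or "top" or "wrist"; returns the picture (420x560x3 uint8, red, green, blue); there is no depth.
- cams.get_calibration(name): a dict with "intrinsics" (3x3 intrinsics, pixels), "xyz" and "orientation" of the camera in the world; the wrist camera has in their place "hand_eye" (4x4, takes a point from camera to tool coordinates, whose origin is the TCP and whose axes are the flange's). Camera axes: x right, y down, z forward; pixel columns grow to the right and rows downward; lengths in m; the calibration is good to about 2 mm. The wrist camera is an equidistant fisheye: a pixel r from the principal point sees the ray r / f radians off the axis. A picture is of the moment at which its call begins: read the wrist's pose just before it. get_calibration takes no time and is no camera call.
- ticket.hand_in(): hands the job in, once; it reports no verdict.
The state is a dict: "t": time; "q": joint angles; "joint_velocities": joint speeds; "effort": joint torques, N m; "position": TCP position; "eef_rot": TCP orientation; "force": force on the tool from outside, world axes, zero at the start; "wrist_torque": the same for the moment, N m; "grip_width": opening from 0.0 (shut) to 1.0 (fully open).
Only numpy, scipy, OpenCV 4.12 (cv2) and the standard library are available. Lean on these libraries where they do the work, as an engineer would, in place of code of your own. Each camera call takes 0.05 s, during which the arm holds its last target. There are 200 camera calls.

## Task

Pack the metal sampling tray: lay the loose centrifuge tube in the trough of the blue carrier half and then close it with its own blue cover, so that the cover sits flat down over the two pegs; lay the black marker in the trough of the grey block; and stand the green-capped bottle that is near the tray in the round well of the white block. Leave the red-capped bottle near the tray and the orange cover, which belong to another kit, where they are.

Things in the scene. Friction and masses are not known exactly. Their poses are not given: they have to be found in the camera images.
- tray: Open aluminium tray, fixed to the bench, 186 mm along its x, 290 mm along its y, rim 26 mm high, floor 5 mm thick. Origin: centre of its underside, z up. The three blocks below stand fixed in it side by side, 92 mm apart along its y, in any order, axes parallel to the tray's.
- carrier_lower: Blue block fixed in the tray, lower half of the tube carrier: 170 (x) x 90 (y) x 44 mm. Origin: centre of underside, 5 mm above the bench. Centred trough along x, 132 x 36 mm, floor at z 32 mm; its side walls are cut away to that floor over the middle 60 mm, for fingers. Two steel pegs, 10 mm thick, tapered, rise 12 mm above the top face at (x, y) = (48, 36) and (-48, -36) mm.
- marker_block: Grey block fixed in the tray, no pegs: 170 (x) x 90 (y) x 44 mm. Origin: centre of underside, 5 mm above the bench. Centred trough along x, 160 x 36 mm, floor at z 32 mm; its side walls are cut away to that floor over the middle 60 mm, for fingers.
- bottle_block: White block fixed in the tray: 170 (x) x 90 (y) x 44 mm. Origin: centre of underside, 5 mm above the bench. One round well at its centre, 78 mm in diameter, 40 mm deep (floor at z 4 mm), chamfered mouth.
- tube: Loose white centrifuge tube with a bright blue screw cap, lying on the bench: 114 mm long along its y, 21 mm wide and high, 13 g. Origin: middle of its length, on the underside, z up. Take it across the middle. Either way round is right in the trough.
- cover_blue: Loose blue cover, upper half of the tube carrier: 150 (x) x 83 (y) x 53 mm, 0.12 kg; origin: centre of underside. Hollow below (138 x 44 x 12 mm); grip: ribbed plate on top, 12 mm thick along x, 48 mm wide along y, 16 to 53 mm up. Flange notches at (48, 34), (-48, -34) mm pass the pegs, 3 mm play, when both frames agree or are half a turn apart; it seats on the top face.
- cover_orange: Loose orange look-alike cover of another kit: 150 (x) x 83 (y) x 53 mm, 0.12 kg; origin: centre of underside. Hollow below (138 x 44 x 12 mm); grip: ribbed plate on top, 12 mm thick along x, 48 mm wide along y, 16 to 53 mm up. Its notches are on the other diagonal: it does not fit. Leave it where it is.
- marker: Loose marker pen, white barrel and black cap, lying on the bench: 142 mm long along its y, 17 mm wide, 18 mm high, 14 g. Origin: middle of its length, on the underside, z up. Either way round is right in the trough.
- bottle_green: Loose white plastic bottle with a green screw cap, standing: 60 mm in diameter, 118 mm high (the cap is the top 26 mm, 55 mm in diameter), about 0.32 kg. Origin: centre of its underside, z up. Can be taken from above by cap and shoulder. (A similar red and green pair at the far right back of the bench, beyond the dark blue book, is not meant.)
- bottle_red: Loose white plastic bottle with a red screw cap, standing: 66 mm in diameter, 138 mm high. Origin: centre of its underside. A look-alike of another kit, within 0.65 m of the robot: leave it where it is.

How it is judged:
On the way, in this order (a step that is already met when the one before it is completed fails the run):
1. the tube lies in the trough of the blue lower half (x of tube in the frame of carrier_lower between -0.014 and 0.014 m and y of tube in the frame of carrier_lower between -0.012 and 0.012 m and z of tube in the frame of carrier_lower between 0.028 and 0.036 m), for 0.2 s.
2. the blue cover sits flat on the blue lower half over the tube (all of step 1 and horizontal distance between cover_blue and carrier_lower below 0.009 m and angle between the x axis of cover_blue and the x axis of carrier_lower, either way round below 0.12 rad and angle between cover_blue's own z axis and vertical below 0.05 rad and z of cover_blue in the frame of carrier_lower between 0.041 and 0.0465 m), for 0.2 s.
At the end, for the whole second after the job is handed in: Tube on the blue trough floor (within 14 mm along, 12 across), blue cover seated flat on the blue half (9 mm, 0.12 rad, gap under 2.5 mm), marker on the grey trough floor (15 mm along, 13 across), green-capped bottle upright on the well floor (14 mm of centre, 0.08 rad); all at rest (all of step 2 and x of marker in the frame of marker_block between -0.015 and 0.015 m and y of marker in the frame of marker_block between -0.013 and 0.013 m and z of marker in the frame of marker_block between 0.028 and 0.036 m and horizontal distance between bottle_green and bottle_block below 0.014 m and angle between bottle_green's own z axis and vertical below 0.08 rad and z of bottle_green in the frame of bottle_block between 0 and 0.008 m and linear speed of each of tube, cover_blue, marker, bottle_green below 0.02 m/s); the robot touches nothing.
It fails at once if the red-capped bottle is moved or tipped (distance of bottle_red from where it was at the start of the episode above 0.03 m or angle between bottle_red's own z axis and vertical above 0.35 rad).
It fails at once if the orange cover is moved (distance of cover_orange from where it was at the start of the episode above 0.03 m).
It also fails if it takes over 104 s, if anything falls off the work surface, if the arm or the gripper's body presses on something with over 40 N, if the wrist force passes 120 N, or if a joint passes its speed limit or range.

## Working session

There is one attempt and no reset: what is moved stays moved. The work goes in short steps, Python scripts to look and compute and a tool call to move; the robot and the scene stay as the last step left them, time stands still between calls to the robot, and variables do not carry over. Pictures are saved under pics/ and viewed, about 12 in all and at most 16, crops included, and the job is handed in when it is done.

Besides the shell and the picture viewer there is one more tool, called after "Request:" in YAML: its name, and indented under it one key for each argument. jog_arm: Moves the arm, as the interface text tells. Its arguments: {"type":"object","properties":{"moves":{"type":"array"},"grip_force":{"type":"number"}},"required":["moves"]}

```bash
ls; mkdir -p pics
python3 - <<'E'
from station import readout, cams
import cv2, json
s=readout.state(); print(s)
for n in ("side","top","wrist"):
    c=cams.get_calibration(n); print(n,c)
    im=cams.grab_frame(n); cv2.imwrite(f"pics/{n}0.png",im[:,:,::-1])
E
```

```text
pics
{'t': 0.0, 'q': array([-1.49708856e+00,  1.59074333e-01,  1.59827285e+00,  1.19263111e-05,
        1.38619738e+00, -2.10101096e-01]), 'joint_velocities': array([ 0.00012145, -0.00023227,  0.0009794 , -0.00060278,  0.00025627,
       -0.00021559]), 'effort': array([ 9.66587213e-04, -3.85570943e+01, -3.22105765e+01,  7.03744311e-02,
        3.80943425e-02, -1.38883552e-04]), 'position': array([ 0.16094314, -0.55135647,  0.22158438]), 'eef_rot': array([ 9.89948134e-01,  1.41427503e-01,  7.23523123e-05, -9.73285116e-04]), 'force': array([ 0.31414161, -0.56245912, -1.45231711]), 'wrist_torque': array([ 0.02514747,  0.0224445 , -0.02876403]), 'grip_width': 1.002265759207497}
side {'intrinsics': array([[483.69981693,   0.        , 276.81123961],
       [  0.        , 483.69981693, 213.04511954],
       [  0.        ,   0.        ,   1.        ]]), 'xyz': array([0.04105791, 1.05713466, 0.70337033]), 'orientation': array([-0.1773196 ,  0.84421885, -0.49692612,  0.09442835])}
top {'intrinsics': array([[486.00374038,   0.        , 277.95266532],
       [  0.        , 486.00374038, 205.77280186],
       [  0.        ,   0.        ,   1.        ]]), 'xyz': array([ 0.2566974 , -0.00857262,  1.31677423]), 'orientation': array([-0.69516797,  0.71330041, -0.05495228,  0.07017309])}
wrist {'intrinsics': array([[325.1922621 ,   0.        , 280.03385518],
       [  0.        , 325.1922621 , 210.21539327],
       [  0.        ,   0.        ,   1.        ]]), 'hand_eye': array([[ 6.11099140e-04, -9.71524754e-01, -2.36937288e-01,
         6.62041996e-02],
       [ 9.99999813e-01,  5.88215067e-04,  1.67274333e-04,
        -4.80196059e-04],
       [-2.31410728e-05, -2.36937346e-01,  9.71524932e-01,
        -1.62763175e-01],
       [ 0.00000000e+00,  0.00000000e+00,  0.00000000e+00,
         1.00000000e+00]])}
```

Run:
```python
import cv2
for n in ("side","top"):
    im=cv2.imread(f"pics/{n}0.png"); cv2.imwrite(f"pics/{n}0b.png",cv2.resize(im,(800,600),interpolation=cv2.INTER_CUBIC))
```

```text
(no output)
```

View pics/top0b.png

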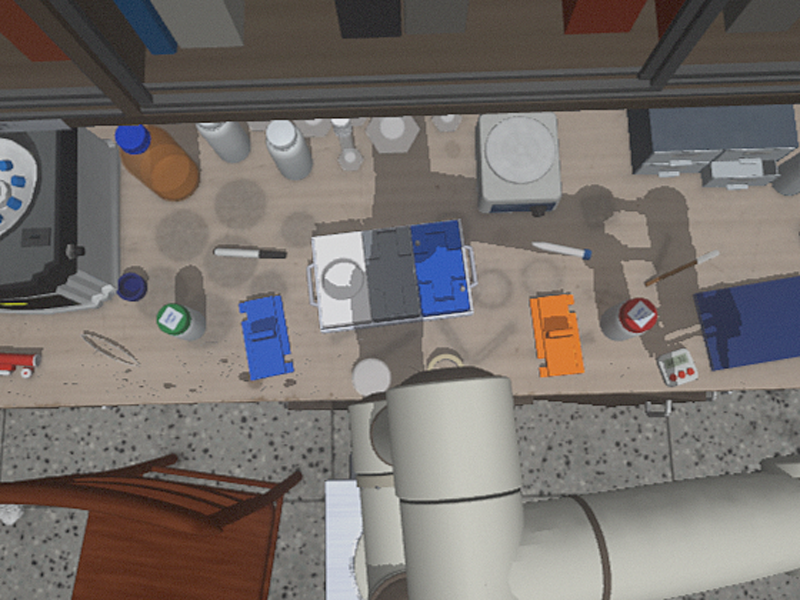

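View pics/side0b.png

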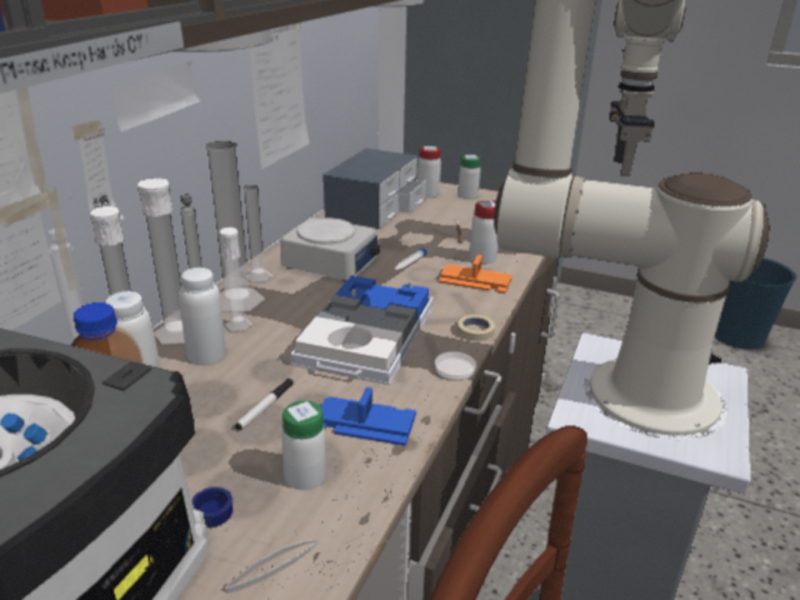

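The top view shows the green bottle (172,318), blue cover (266,335), marker (250,253), tray (393,275) with white, grey and blue blocks from left to right, tube (562,250), orange cover (556,335) and red bottle (638,315). The side view confirms the layout. Next are enlarged crops for pixel readings.

```bash
cat > h.py <<'E'
import numpy as np, cv2
from scipy.spatial.transform import Rotation as R
from station import readout, cams
def pose():
    s=readout.state(); return s['position'],R.from_quat(s['eef_rot'])
def ray(n,u,v,p=None):
    """origin, direction in world; p=(pos,rot) of the TCP for wrist"""
    c=cams.get_calibration(n); K=c['intrinsics']
    a=np.array([(u-K[0,2])/K[0,0],(v-K[1,2])/K[1,1]])
    if n!='wrist':
        d=R.from_quat(c['orientation']).apply([a[0],a[1],1.]); return c['xyz'],d/np.linalg.norm(d)
    th=np.linalg.norm(a); d=np.r_[a/max(th,1e-9)*np.sin(th),np.cos(th)]
    H=c['hand_eye']; return p[0]+p[1].apply(H[:3,3]),p[1].apply(H[:3,:3]@d)
def at(n,u,v,z,p=None):
    o,d=ray(n,u,v,p); return o+d*(z-o[2])/d[2]
def tri(*rs):
    A=sum(np.eye(3)-np.outer(d,d) for o,d in rs); b=sum((np.eye(3)-np.outer(d,d))@o for o,d in rs)
    return np.linalg.solve(A,b)
def proj(n,X,p=None):
    c=cams.get_calibration(n);K=c['intrinsics']
    if n!='wrist':
        x=R.from_quat(c['orientation']).inv().apply(np.asarray(X)-c['xyz']); return (K@(x/x[2]))[:2]
    H=c['hand_eye']; x=H[:3,:3].T@(p[1].inv().apply(np.asarray(X)-p[0])-H[:3,3])
    r=np.hypot(x[0],x[1]); th=np.arctan2(r,x[2]); return np.array([K[0,2],K[1,2]])+K[0,0]*th*x[:2]/r
def crop(src,x0,y0,w,h,k,out):
    im=cv2.imread(src) if isinstance(src,str) else src[:,:,::-1]
    cv2.imwrite(out,cv2.resize(im[y0:y0+h,x0:x0+w],None,fx=k,fy=k,interpolation=cv2.INTER_CUBIC))
E
python3 - <<'E'
from h import *
im=cv2.imread('pics/top0.png'); a=im[145:270,100:340]; b=im[145:270,340:465]
k=3.3; A=cv2.resize(a,None,fx=k,fy=k,interpolation=cv2.INTER_CUBIC); cv2.imwrite('pics/c1.png',A)
E
```

```text
(no output)
```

View pics/c1.png

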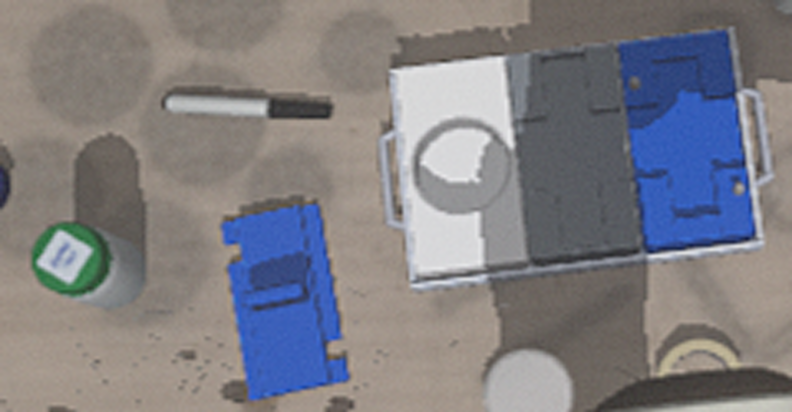

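The crop (k=3.3, origin 100,145) shows the pegs at (634,82) and (739,187), and the well mouth centre at (462,165). The marker ends are (163,102) and (331,109), the cover corners (223,220), (318,202), (347,380) and (250,399), the plate (249,297) to (305,285), and the green cap centre (70,258).

Run:
```python
from h import *
np.set_printoptions(precision=4,suppress=True)
c=lambda u,v,z: at('top',100+u/3.3,145+v/3.3,z)
t=lambda u,v,z: at('top',u*.7,v*.7,z)
P1,P2=c(634,82,.061),c(739,187,.061); print('pegs',P1,P2,(P1+P2)/2, np.linalg.norm(P1-P2))
d=P1-P2; print('carrier yaw deg',np.degrees(np.arctan2(d[1],d[0])-np.arctan2(72,96)))
print('well',c(462,165,.049))
g1,g2=c(617,43,.049),c(640,252,.049);print('border',g1,g2,np.degrees(np.arctan2(*(g1-g2)[1::-1])),np.linalg.norm(g1-g2))
m1,m2=c(163,102,.009),c(331,109,.009); d=m2-m1;print('marker',(m1+m2)/2,np.linalg.norm(d),np.degrees(np.arctan2(d[1],d[0])))
k=[c(*q,.014) for q in((223,220),(318,202),(347,380),(250,399))];print('cover',k,np.mean(k,0))
d=k[0]-k[3];print(np.degrees(np.arctan2(d[1],d[0])),np.linalg.norm(d)); d=k[1]-k[2];print(np.degrees(np.arctan2(d[1],d[0])))
print('plate',c(249,297,.053),c(305,285,.053))
print('green',c(70,258,.118))
u1,u2=t(533,244,.0105),t(591,255,.0105);d=u2-u1;print('tube',(u1+u2)/2,np.linalg.norm(d),np.degrees(np.arctan2(d[1],d[0])))
print('orange',t(556,335,.02),'red',t(638,315,.138))
s=lambda u,v:(u*.7,v*.7)
print('tri green', tri(ray('top',100+70/3.3,145+258/3.3),ray('side',*s(303,413))))
print('side tube', at('side',*s(397,268),.01),at('side',*s(427,252),.01))
print('side marker', at('side',*s(238,426),.01),at('side',*s(292,381),.01))
p=pose();print(p[0],p[1].as_matrix())
```

```text
pegs [ 0.5779 -0.0241  0.061 ] [ 0.4895 -0.105   0.061 ] [ 0.5337 -0.0645  0.061 ] 0.11983810074264406
carrier yaw deg 5.612293328768724
well [0.5161 0.1166 0.049 ]
border [ 0.6142 -0.0113  0.049 ] [ 0.4412 -0.025   0.049 ] 4.5301794725382845 0.17349526472177676
marker [0.5805 0.3015 0.009 ] 0.14258990596226162 -94.11327970333542
cover [array([0.4824, 0.3188, 0.014 ]), array([0.4954, 0.2399, 0.014 ]), array([0.3478, 0.2154, 0.014 ]), array([0.3344, 0.2943, 0.014 ])] [0.415  0.2671 0.014 ]
9.388167397235621 0.14999436272439756
9.437761985370468
plate [0.4129 0.2872 0.053 ] [0.4213 0.2425 0.053 ]
green [0.4383 0.4092 0.118 ]
tube [ 0.569  -0.3021  0.0105] 0.11226346857903177 -102.85184409636736
orange [ 0.4032 -0.2783  0.02  ] red [ 0.4203 -0.3947  0.138 ]
tri green [0.4412 0.4124 0.1111]
side tube [ 0.5809 -0.2434  0.01  ] [ 0.5499 -0.353   0.01  ]
side marker [0.5875 0.3722 0.01  ] [0.5726 0.2341 0.01  ]
[ 0.161  -0.5516  0.2219] [[ 0.96    0.28   -0.0001]
 [ 0.28   -0.96    0.0013]
 [ 0.0003 -0.0013 -1.    ]]
```

Request:
jog_arm:
  moves:
    - [0,0,0,38,-10,0,1]
    - [0,0,0,38,-10,0,1]
    - [0,0,0,38,-10,0,1]
    - [0,0,0,38,-10,0,1]
    - [0,0,0,38,-10,0,1]
    - [0,0,0,38,-10,0,1]
    - [0,0,0,38,-10,0,1]
    - [0,0,0,38,-10,0,1]
    - [0,0,0,38,-10,0,1]
    - [0,0,0,38,-10,0,1]
    - [0,0,-7.6,10,-4,0,0.6]
    - [0,0,-7.6,0,0,0,0.6]
    - [0,0,-7.6,0,0,0,0.6]
    - [0,0,-7.6,0,0,0,0.6]
    - [0,0,-7.6,0,0,0,0.6]
    - [0,0,-7.6,0,0,0,0.6]
    - [0,0,-7.6,0,0,0,0.6]
    - [0,0,-7.6,0,0,0,0.6]
    - [0,0,0,0,0,0,0.6]
  grip_force: 15

```text
t: 2.05
position: [0.5061, -0.3428, 0.2222]
eef_rot: [0.782, 0.623, -0.0, -0.0]
force: [-1.0, -0.4, 0.9]
grip_width: 0.597
```

```bash
cat > look.py <<'E'
import sys; from h import *
import pickle
n=sys.argv[1]; p=pose(); im=cams.grab_frame('wrist'); s=readout.state()
cv2.imwrite(f'pics/{n}r.png',im[:,:,::-1]); pickle.dump((p[0],p[1].as_quat()),open(f'pics/{n}.pkl','wb'))
crop(im,0,0,560,420,800/560,f'pics/{n}.png')
x=p[1].as_matrix(); print(s['t'],p[0].round(4),'psi',np.degrees(np.arctan2(x[1,0],x[0,0])).round(2),'z',x[:,2].round(4),s['force'].round(1),s['grip_width'])
E
python3 look.py w1
```

```text
2.1 [ 0.5061 -0.3428  0.2222] psi 77.08 z [-6.e-04  6.e-04 -1.e+00] [ 0.4 -0.2  0.1] 0.5962808355191506
```

View pics/w1.png

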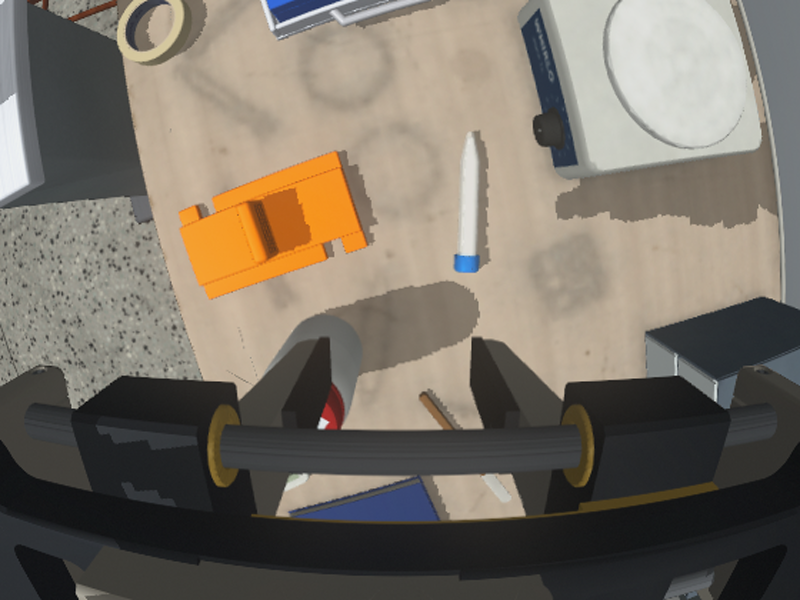

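The wrist view shows the tube upright, from its tip at (473,131) to its cap end at (466,272), all free. The balance corner is at (565,172). The arm stopped short, so I work out the correction.

```bash
cat >> h.py <<'E'
import pickle
def load(n): a=pickle.load(open(f'pics/{n}.pkl','rb')); return a[0],R.from_quat(a[1])
def w(n,u,v,z): return at('wrist',u*.7,v*.7,z,load(n))
def wr(n,u,v): return ray('wrist',u*.7,v*.7,load(n))
def go(X,psi):
    """shift in tool axes as they stand [mm], and tool-z turn [deg] after it"""
    p=pose(); m=p[1].as_matrix(); a=np.degrees(np.arctan2(m[1,0],m[0,0]))
    print('shift',(p[1].inv().apply(np.asarray(X)-p[0])*1000).round(1),'turn',round(a-psi,1))
    f=R.from_matrix([[np.cos(np.radians(psi)),np.sin(np.radians(psi)),0],[np.sin(np.radians(psi)),-np.cos(np.radians(psi)),0],[0,0,-1]])
    print('shift after turn',(f.inv().apply(np.asarray(X)-p[0])*1000).round(1),'tilt fix',(p[1].inv()*f).as_rotvec(True).round(2))
E
python3 - <<'E'
from h import *
np.set_printoptions(precision=4,suppress=True)
a,b=w('w1',473,131,.0105),w('w1',466,272,.0105); d=b-a
print(a,b,(a+b)/2,np.linalg.norm(d),np.degrees(np.arctan2(d[1],d[0])))
T=lambda u,v:ray('top',u*.7,v*.7)
print('tube height tip,cap',tri(wr('w1',473,131),T(533,244)),tri(wr('w1',466,272),T(591,255)))
print('balance corner bottom?',w('w1',572,180,0), 'top', tri(wr('w1',566,166),T(556,206)))
go([.569,-.302,.03],77.2)
E
```

```text
[ 0.5883 -0.2436  0.0105] [ 0.5585 -0.3553  0.0105] [ 0.5734 -0.2995  0.0105] 0.11562125033716823 -104.91946946531814
tube height tip,cap [ 0.5833 -0.2453  0.0182] [ 0.559  -0.3582  0.0018]
balance corner bottom? [ 0.667  -0.2984  0.    ] top [ 0.6395 -0.2843  0.0654]
shift [ 53.9  52.1 192.2] turn -0.3
shift after turn [ 53.7  52.3 192.2] tilt fix [-0.03 -0.02 -0.3 ]
```

Request:
jog_arm:
  moves:
    - [0,0,1.6,28,28,20,0.6]
    - [0,0,0,28,27,30,0.6]
    - [0,0,0,0,0,35,0.6]
    - [0,0,0,0,0,35,0.6]
    - [0,0,0,0,0,35,0.6]
    - [0,0,0,0,0,30,0.6]
    - [0,0,0,0,0,15,0.6]
    - [0,0,0,0,0,5,0.6]
    - [0,0,0,0,0,0,0.6]
    - [0,0,0,0,0,0,0.6]

```text
t: 3.1
position: [0.5742, -0.3025, 0.0196]
eef_rot: [0.791, 0.612, 0.0, 0.002]
force: [-0.3, 0.2, 0.9]
grip_width: 0.599
```

```bash
python3 look.py w2
```

```text
3.15 [ 0.5742 -0.3025  0.0196] psi 75.43 z [ 0.0025 -0.002  -1.    ] [ 0.6  0.9 -0.2] 0.6045332983627318
```

View pics/w2.png

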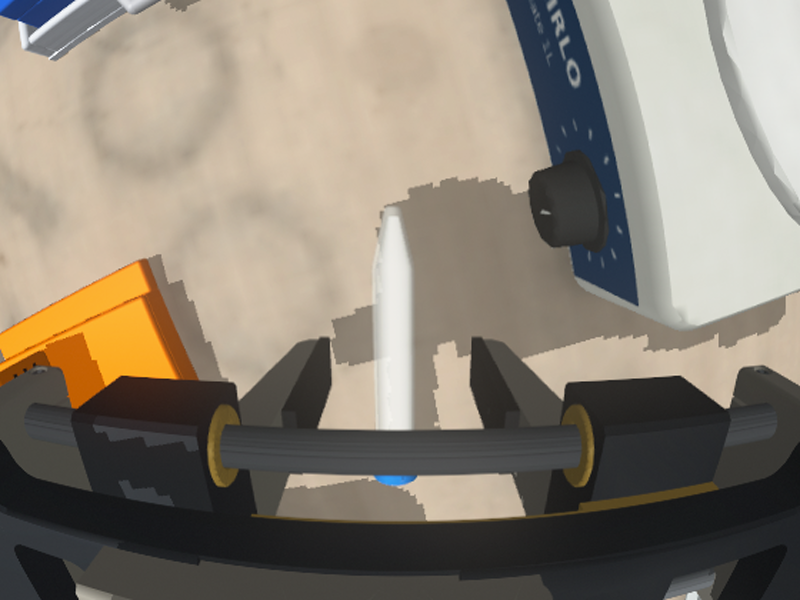

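The tube lies between the jaws, with its tip at (392,208) and the cap at (396,480). I compute where its middle is.

Run:
```python
from h import *
p=load('w2')
for q in((392,208),(396,480)): print((p[1].inv().apply(w('w2',*q,.0105)-p[0])*1000).round(1))
```

```text
[59.6 -3.1  9. ]
[-57.7  -1.8   9.1]
```

Request:
jog_arm:
  moves:
    - [0,0,0,1,-2,8,0.6]
    - [0,0,0,0,0,0.5,0.0]
    - [0,0,0,0,0,0,0.0]
    - [0,0,0,0,0,0,0.0]
    - [0,0,0,0,0,0,0.0]
    - [0,0,0,0,0,0,0.0]
    - [0,0,0,0,0,-10,0.0]
    - [0,0,0,0,0,-30,0.0]
    - [0,0,0,0,0,-35,0.0]
    - [0,0,0,0,0,-35,0.0]
    - [0,0,0,0,0,0,0.0]
  grip_force: 15

```text
t: 4.25
position: [0.5748, -0.3027, 0.1266]
eef_rot: [0.791, 0.612, 0.002, 0.006]
force: [0.1, -0.7, 0.6]
grip_width: 0.219
```

Request:
jog_arm:
  moves:
    - [0,0,0,37,-16,0,0.0]
    - [0,0,0,37,-16,0,0.0]
    - [0,0,0,37,-16,0,0.0]
    - [0,0,0,37,-16,0,0.0]
    - [0,0,0,37,-16,0,0.0]
    - [0,0,0,34,-17,0,0.0]
    - [0,0,7.75,0,0,0,0.0]
    - [0,0,7.75,0,0,0,0.0]
    - [0,0,7.75,0,0,0,0.0]
    - [0,0,7.75,0,0,0,0.0]
    - [0,0,7.75,0,0,0,0.0]
    - [0,0,7.75,0,0,0,0.0]
    - [0,0,7.75,0,0,0,0.0]
    - [0,0,7.75,0,0,0,0.0]
    - [0,0,7.75,0,0,0,0.0]
    - [0,0,0,0,0,0,0.0]
    - [0,0,0,0,0,0,0.0]

```text
t: 5.95
position: [0.5322, -0.0637, 0.1189]
eef_rot: [0.999, 0.051, -0.0, -0.0]
force: [-1.4, -0.6, 0.0]
grip_width: 0.218
```

```bash
python3 look.py w3; python3 -c "
from h import *
go([.5337,-.0645,.0485],5.5)"
```

```text
6.0 [ 0.5322 -0.0637  0.1189] psi 5.9 z [-4.e-04  1.e-04 -1.e+00] [-0.7 -0.2  0.1] 0.21770563987499458
shift [ 1.4  0.9 70.5] turn 0.4
shift after turn [ 1.4  0.9 70.5] tilt fix [-0.01  0.02  0.37]
```

View pics/w3.png

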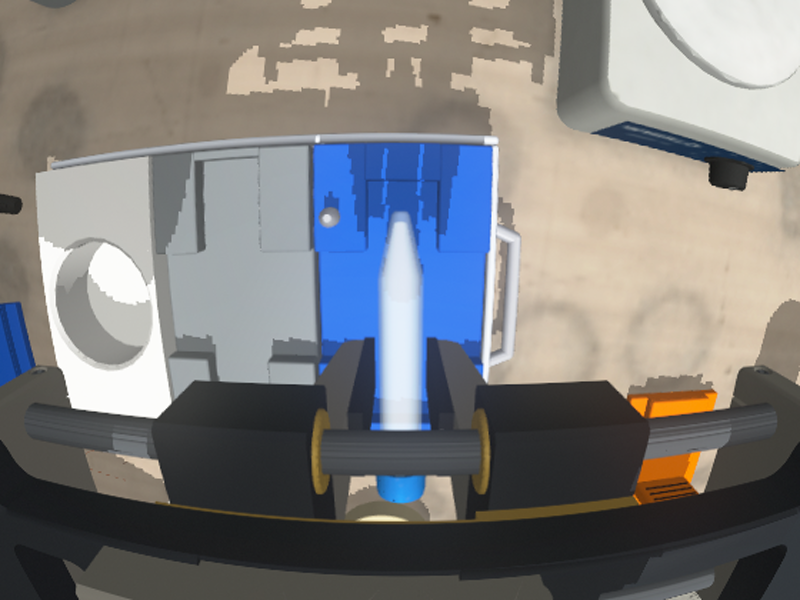

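The tube is held over the blue trough. I read the peg at (330,217), the trough top edges at (367,182) and (439,182), the cut-out edge at row 248, and the well mouth at (55–153, 238–368). I use these to refine the carrier pose.

Run:
```python
from h import *
np.set_printoptions(precision=4,suppress=True)
C=np.array([.5337,-.0645]); 
for psi in (5.5,):
  f=R.from_euler('z',psi,degrees=True).as_matrix()[:2,:2]
  L=lambda X:(f.T@(X[:2]-C)*1000).round(1)
  print('peg (48,36)',L(w('w3',330,217,.061)),L(w('w3',330,217,.055)))
  print('trough end (66,+-18)',L(w('w3',367,181,.037)),L(w('w3',439,181,.037)))
  print('edges +-18 top',L(w('w3',366,160,.049)),L(w('w3',439,160,.049)))
  print('cut corner (30,18),(30,-18)',L(w('w3',368,249,.049)),L(w('w3',440,249,.049)))
  print('block edge left(y45), right(y-45)',L(w('w3',313,160,.049)),L(w('w3',494,160,.049)))
  print('well centre (0,184)',L(w('w3',105,303,.049)))
  print('tip',L(w('w3',400,212,.1189)))
```

```text
peg (48,36) [51.5 35.2] [51.1 36.1]
trough end (66,+-18) [68.9 19.2] [ 69.3 -18.4]
edges +-18 top [79.3 18.9] [ 79.6 -17.3]
cut corner (30,18),(30,-18) [34.4 17.8] [ 34.7 -18.5]
block edge left(y45), right(y-45) [79.8 45.5] [ 80.6 -45.1]
well centre (0,184) [  4.9 178.2]
tip [56.7  1.8]
```

Request:
jog_arm:
  moves:
    - [0,0,0.4,5,0.5,20,0.0]
    - [0,0,0,0,0,25,0.0]
    - [0,0,0,0,0,15,0.0]
    - [0,0,0,0,0,7,0.0]
    - [0,0,0,0,0,3,0.0]
    - [0,0,0,0,0,0,0.0]
    - [0,0,0,0,0,0,0.0]

```text
t: 6.7
position: [0.5382, -0.0641, 0.0501]
eef_rot: [0.999, 0.046, 0.001, 0.0]
force: [-0.2, 0.1, 0.8]
grip_width: 0.212
```

```bash
python3 look.py w4
```

```text
6.75 [ 0.5382 -0.0641  0.0501] psi 5.32 z [ 1.7e-03 -6.0e-04 -1.0e+00] [ 0.6  0.3 -0.2] 0.21451331599018342
```

View pics/w4.png

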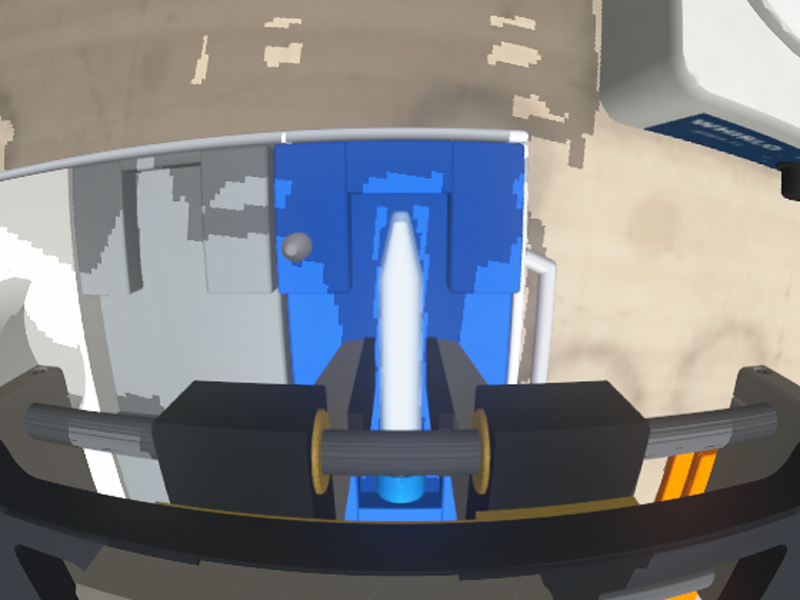

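The tube is centred in the trough: its tip is at row 212 with the trough end at row 193, and there is clear room on both sides. Next I lower it, release, and go to the blue cover.

Request:
jog_arm:
  moves:
    - [0,0,0,0,0,1.8,0.0]
    - [0,0,0,0,0,0,0.0]
    - [0,0,0,0,0,0,0.45]
    - [0,0,0,0,0,0,0.45]
    - [0,0,0,0,0,0,0.45]
    - [0,0,0,0,0,0,0.45]
    - [0,0,0,0,0,-20,0.45]
    - [0,0,0,0,0,-30,0.45]
    - [0,0,0,0,0,-35,0.45]
    - [0,0,0,0,0,-35,0.45]
    - [0,0,0,0,0,0,0.45]

```text
t: 7.85
position: [0.5409, -0.0649, 0.1731]
eef_rot: [0.999, 0.046, 0.005, 0.002]
force: [0.9, -0.8, 0.2]
grip_width: 0.451
```

Request:
jog_arm:
  moves:
    - [0,0,-7.8,-9,-34,0,0.6]
    - [0,0,7.8,-9,-34,0,0.6]
    - [0,0,0,-9,-34,0,0.6]
    - [0,0,0,-9,-34,0,0.6]
    - [0,0,0,-9,-34,0,0.6]
    - [0,0,0,-9,-34,0,0.6]
    - [0,0,0,-9,-34,0,0.6]
    - [0,0,0,-9,-34,0,0.6]
    - [0,0,0,-9,-34,0,0.6]
    - [0,0,0,-9,-34,0,0.6]

```text
t: 8.85
position: [0.4108, 0.2656, 0.1664]
eef_rot: [0.999, 0.046, -0.001, 0.0]
force: [-0.2, -0.1, -0.2]
grip_width: 0.602
```

Request:
jog_arm:
  moves:
    - [0,0,-7.8,0,0,0,0.6]
    - [0,0,-7.8,0,0,0,0.6]
    - [0,0,-7.8,0,0,0,0.6]
    - [0,0,-7.8,0,0,0,0.6]
    - [0,0,-7.8,0,0,0,0.6]
    - [0,0,-7.8,0,0,0,0.6]
    - [0,0,-7.8,0,0,0,0.6]
    - [0,0,-7.8,0,0,0,0.6]
    - [0,0,-7.8,0,0,0,0.6]
    - [0,0,-7.8,0,0,0,0.6]
    - [0,0,-7.8,0,0,0,0.6]
    - [0,0,-7.8,0,0,0,0.6]
    - [0,0,0,0,0,0,0.6]
    - [0,0,0,0,0,0,0.6]

```text
t: 10.25
position: [0.4116, 0.2643, 0.1667]
eef_rot: [0.651, 0.759, -0.0, -0.0]
force: [0.2, 0.2, -0.0]
grip_width: 0.596
```

```bash
python3 look.py w5
python3 - <<'E'
from h import *
np.set_printoptions(precision=4,suppress=True)
C=np.array([.5337,-.0645]); f=R.from_euler('z',5.5,degrees=True).as_matrix()[:2,:2]
L=lambda X:(f.T@(X[:2]-C)*1000).round(1)
print('peg tip(48,36)',L(w('w4',298,245,.061)))
print('cut corners',L(w('w4',349,293,.049)),L(w('w4',449,293,.049)))
print('trough end',L(w('w4',352,193,.037)),L(w('w4',446,193,.037)))
E
```

```text
10.3 [0.4116 0.2643 0.1667] psi 98.73 z [-1.e-03 -3.e-04 -1.e+00] [-0.2  0.3 -0.4] 0.6002391537309877
peg tip(48,36) [53.1 33.8]
cut corners [33.9 18.3] [ 33.8 -18. ]
trough end [69.8 17.8] [ 69.7 -17.6]
```

View pics/w5.png

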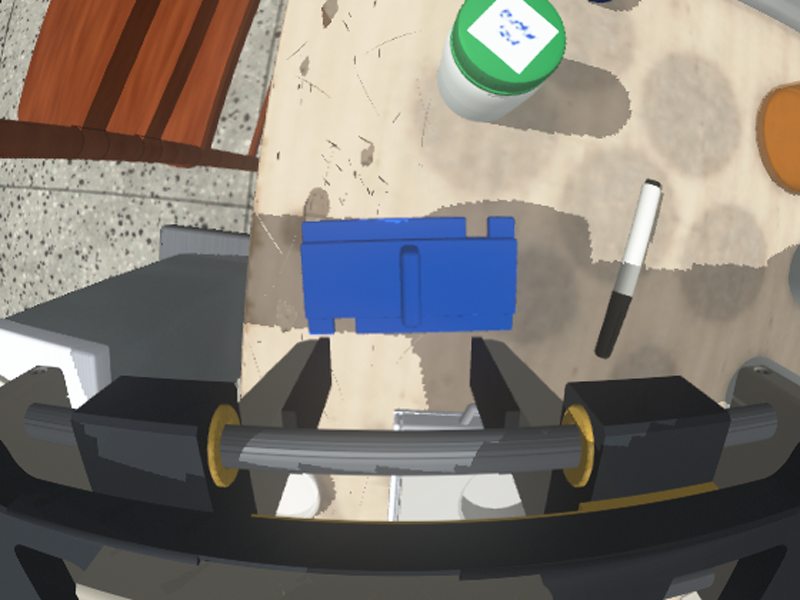

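The cover is flat, with the plate's top ridge running from (410,248) to (411,326), flange corners at (303,222), (514,217), (513,329) and (309,333), and the notches at top right and bottom left. The marker runs from (653,182) to (603,356), and the green cap is centred near (509,40).

Run:
```python
from h import *
np.set_printoptions(precision=4,suppress=True)
a,b=w('w5',410,247,.053),w('w5',411,327,.053); print('plate',a,b,(a+b)/2,np.linalg.norm(a-b))
for z in(.003,.012):
  k=[w('w5',*q,z) for q in((303,222),(514,217),(513,329),(309,333))]; m=np.mean(k,0)
  d=k[1]-k[0]; e=k[2]-k[3]; print(z,m,np.linalg.norm(d),np.linalg.norm(k[0]-k[3]),np.degrees([np.arctan2(d[1],d[0]),np.arctan2(e[1],e[0])]))
k=[w('w5',*q,.016) for q in((303,240),(517,238))];print('body edge',np.linalg.norm(k[1]-k[0]),np.degrees(np.arctan2(*(k[1]-k[0])[1::-1])))
m1,m2=w('w5',653,182,.009),w('w5',603,356,.009);d=m2-m1;print('marker',(m1+m2)/2,np.linalg.norm(d),np.degrees(np.arctan2(d[1],d[0])))
print('green',w('w5',509,40,.118),'tri',tri(wr('w5',509,40),ray('top',100+70/3.3,145+258/3.3)))
print('plate h', tri(wr('w5',410,247),ray('top',100+249/3.3,145+297/3.3)),tri(wr('w5',411,327),ray('top',100+305/3.3,145+285/3.3)))
go([*((a+b)/2)[:2],.03],99.2)
```

```text
plate [0.4125 0.2969 0.053 ] [0.421  0.2477 0.053 ] [0.4167 0.2723 0.053 ] 0.049912154846965005
0.003 [0.4178 0.2703 0.003 ] 0.15042573257043665 0.08247263241375298 [10.2587  9.9134]
0.012 [0.4174 0.2719 0.012 ] 0.1462782301204538 0.0801987166471643 [10.2587  9.9134]
body edge 0.14739375647991726 9.424329096746956
marker [0.5829 0.303  0.009 ] 0.14063224227783558 -94.1635695927005
green [0.4403 0.4096 0.118 ] tri [0.4318 0.393  0.1632]
plate h [0.4148 0.2935 0.0272] [0.4222 0.2446 0.0427]
shift [  7.1   6.3 136.8] turn -0.4
shift after turn [  7.    6.2 136.8] tilt fix [-0.04  0.01 -0.45]
```

Request:
jog_arm:
  moves:
    - [0,0,-0.8,7,6,30,0.6]
    - [0,0,0,0,0,35,0.6]
    - [0,0,0,0,0,35,0.6]
    - [0,0,0,0,0,25,0.6]
    - [0,0,0,0,0,8,0.6]
    - [0,0,0,0,0,2,0.6]
    - [0,0,0,0,0,0,0.6]
    - [0,0,0,0,0,0,0.0]
    - [0,0,0,0,0,0,0.0]
    - [0,0,0,0,0,0,0.0]
    - [0,0,0,0,0,0,0.0]
    - [0,0,0,0,0,0,0.0]
    - [0,0,0,0,0,0,0.0]
    - [0,0,0,0,0,0,0.0]
  grip_force: 30

```text
t: 11.7
position: [0.4168, 0.2723, 0.0324]
eef_rot: [0.645, 0.764, 0.0, 0.0]
force: [0.4, -0.8, 1.0]
grip_width: 0.126
```

```bash
python3 look.py w6; python3 -c "
from h import *
go([.5375,-.0641,.15],95.5)"
```

```text
11.75 [0.4168 0.2723 0.0324] psi 99.71 z [ 0.  0. -1.] [-0.2 -0.5  1.1] 0.12970156090899496
shift [-352.    62.2 -117.6] turn 4.2
shift after turn [-346.5   87.9 -117.6] tilt fix [ 0.   -0.    4.21]
```

View pics/w6.png

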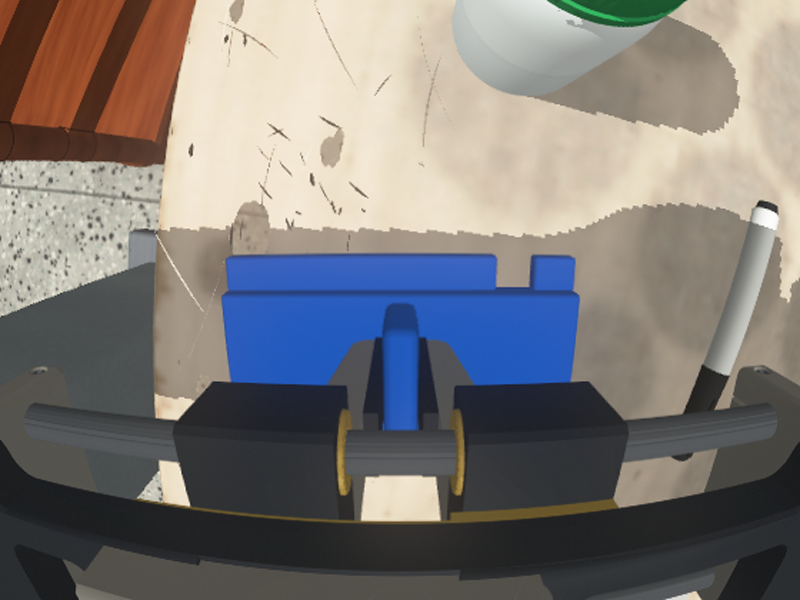

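Run:
```python
from h import *
p=load('w6')
for nm,u,v,z in(('plate far',401,305,.053),('flange L',228,256,.012),('flange R',574,256,.012),('flange L0',228,256,.004),('body L',223,294,.016),('body R',579,294,.016),('notch',497,270,.012),('notch',531,270,.012)):
  print(nm,(p[1].inv().apply(w('w6',u,v,z)-p[0])*1000).round(1))
```

```text
plate far [ 30.3   0.4 -20.6]
flange L [ 40.8 -71.6  20.4]
flange R [41.  72.6 20.4]
flange L0 [ 39.7 -74.8  28.4]
body L [ 25.5 -73.6  16.4]
body R [25.6 74.6 16.4]
notch [34.6 39.4 20.4]
notch [34.8 53.9 20.4]
```

Request:
jog_arm:
  moves:
    - [0,0,0,0,0,-10,0.0]
    - [0,0,0,0,0,-30,0.0]
    - [0,0,0,0,0,-35,0.0]
    - [0,0,0,0,0,-35,0.0]
    - [0,0,0,-35,6,-8,0.0]
    - [0,0,0,-35,6,0,0.0]
    - [0,0,0,-35,6,0,0.0]
    - [0,0,0,-35,6,0,0.0]
    - [0,0,0,-35,6,0,0.0]
    - [0,0,0,-35,6,0,0.0]
    - [0,0,0,-35,6,0,0.0]
    - [0,0,0,-35,6,0,0.0]
    - [0,0,0,-35,6,0,0.0]
    - [0,0,2.1,-35,6,0,0.0]
    - [0,0,2.1,0,0,0,0.0]
    - [0,0,0,0,0,0,0.0]
    - [0,0,0,0,0,0,0.0]

```text
t: 13.45
position: [0.5347, -0.0622, 0.1504]
eef_rot: [0.672, 0.741, -0.0, -0.0]
force: [-0.3, -0.2, -0.9]
grip_width: 0.128
```

```bash
python3 look.py w7; python3 -c "
from h import *
go([.5375,-.0641,.15],95.5)
im=cams.grab_frame('side');cv2.imwrite('pics/s7.png',im[:,:,::-1]);im=cams.grab_frame('top');cv2.imwrite('pics/t7.png',im[:,:,::-1])"
```

```text
13.5 [ 0.5347 -0.0622  0.1504] psi 95.57 z [-4.e-04  3.e-04 -1.e+00] [-1.1  0.  -1.7] 0.13238413902333782
shift [-2.5  2.6  0.3] turn 0.1
shift after turn [-2.5  2.6  0.3] tilt fix [-0.02 -0.02  0.1 ]
```

View pics/w7.png

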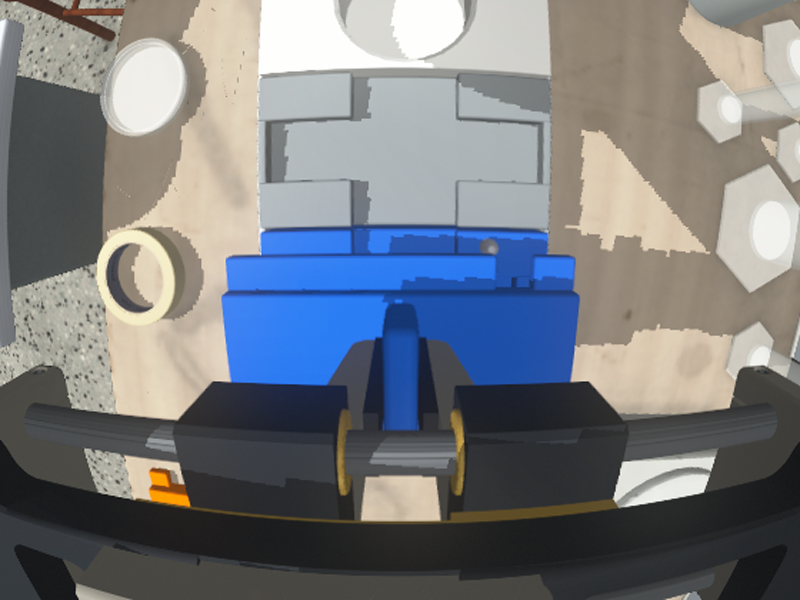

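The cover is held square above the carrier. Its flange far edge is at row 256 with the notch between columns 497 and 531, and the peg is visible at (490,246). I work out the offset in the tool frame from this one view.

Run:
```python
from h import *
p=load('w7')
T=lambda u,v,z:(p[1].inv().apply(w('w7',u,v,z)-p[0])*1000).round(1)
for nm,u,v,z in(('peg(36,48)',490,246,.060),('blue edge L(45,-85)',261,229,.049),('blue edge R(45,85)',548,229,.049),('cut L y-30',352,229,.049),('cut R y30',457,229,.049),('grey wall near (74 | 46+..)',352,119,.049),('grey',457,119,.049),('grey L',259,228,.049),('greywall in(92-18=74)',352,180,.049),('far grey(137)',352,75,.049)):
  print(nm,T(u,v,z))
```

```text
peg(36,48) [35.9 49.8 90.4]
blue edge L(45,-85) [ 45.1 -81.5 101.4]
blue edge R(45,85) [ 45.4  86.9 101.4]
cut L y-30 [ 44.1 -27.4 101.4]
cut R y30 [ 44.2  32.5 101.4]
grey wall near (74 | 46+..) [107.2 -27.1 101.4]
grey [107.4  32.  101.4]
grey L [ 45.8 -82.7 101.4]
greywall in(92-18=74) [ 72.1 -27.2 101.4]
far grey(137) [133.4 -27.3 101.4]
```

Request:
jog_arm:
  moves:
    - [0,0,0,-1,2,20,0.0]
    - [0,0,0,0,0,20,0.0]
    - [0,0,0,0,0,10,0.0]
    - [0,0,0,0,0,2.5,0.0]
    - [0,0,0,0,0,0,0.0]
    - [0,0,0,0,0,0,0.0]
    - [0,0,0,0,0,0,0.0]

```text
t: 14.3
position: [0.5378, -0.0636, 0.0989]
eef_rot: [0.672, 0.74, 0.0, 0.001]
force: [-0.2, -0.1, -1.2]
grip_width: 0.127
```

```bash
python3 look.py w8
python3 - <<'E'
from h import *
im=cv2.imread('pics/w8r.png'); cv2.imwrite('pics/w8c.png',cv2.resize(im[140:290,150:420],None,fx=2.9,fy=2.9,interpolation=cv2.INTER_CUBIC))
go([.5375,-.0641,.0814],95.5)
E
```

```text
14.35 [ 0.5378 -0.0636  0.0989] psi 95.51 z [ 1.8e-03 -6.0e-04 -1.0e+00] [ 0.2 -0.2 -1.9] 0.12841436373723364
shift [-0.5 -0.2 17.3] turn 0.0
shift after turn [-0.5 -0.2 17.3] tilt fix [0.08 0.04 0.02]
```

View pics/w8c.png

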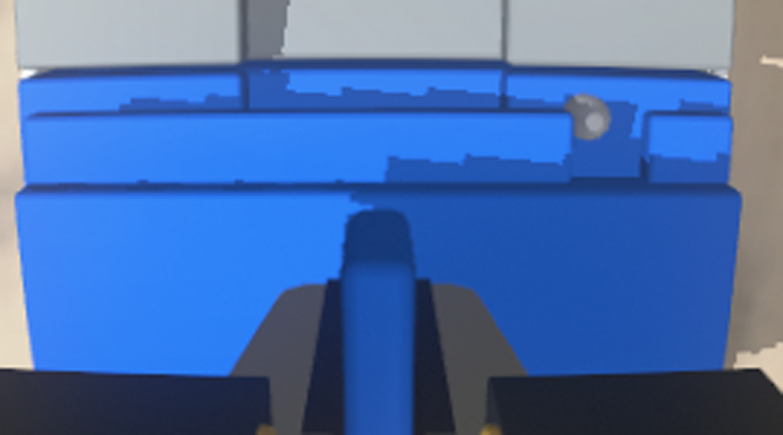

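The crop shows the peg tip at (594,122), just inside the mouth of the flange notch (columns 570–645).

Run:
```python
from h import *
p=load('w8')
T=lambda u,v,z:(p[1].inv().apply(at('wrist',150+u/2.9,140+v/2.9,z,p)-p[0])*1000).round(1)
print('peg tip',T(594,122,.061))
for f in (.0725,.0765):print('notch L,R',T(570,116,f),T(648,116,f),'flange ends',T(26,116,f),T(729,114,f),'inner notch',T(570,180,f),T(642,180,f))
print('blue corners (45,+-85)',T(20,80,.049),T(728,80,.049),'cut',T(246,68,.049),T(503,68,.049), 'trough wall(18?)')
```

```text
peg tip [36.1 47.5 37.9]
notch L,R [39.  39.6 26.4] [39.2 56.4 26.4] flange ends [ 39.5 -74.4  26.2] [40.1 74.7 26.4] inner notch [25.5 40.2 26.4] [25.6 55.9 26.4]
notch L,R [39.6 38.8 22.4] [39.8 55.2 22.4] flange ends [ 40.1 -72.8  22.2] [40.6 73.1 22.4] inner notch [26.4 39.3 22.4] [26.5 54.7 22.4]
blue corners (45,+-85) [ 44.9 -84.7  49.7] [44.9 83.2 50. ] cut [ 46.4 -29.7  49.8] [46.4 28.6 49.9] trough wall(18?)
```

Request:
jog_arm:
  moves:
    - [0,0,0,1,-0.5,4,0.0]
    - [0,0,0,0,0,4,0.0]
    - [0,0,0,0,0,3,0.0]
    - [0,0,0,0,0,3,0.0]
    - [0,0,0,0,0,2,0.0]
    - [0,0,0,0,0,0.5,0.0]
    - [0,0,0,0,0,0,0.0]
    - [0,0,0,0,0,0,0.0]

```text
t: 15.15
position: [0.5365, -0.0625, 0.0814]
eef_rot: [0.672, 0.74, 0.0, 0.0]
force: [-0.5, 0.1, 0.0]
grip_width: 0.128
```

Request:
jog_arm:
  moves:
    - [0,0,0,0,0,0.6,0.0]
    - [0,0,0,0,0,0,0.0]
    - [0,0,0,0,0,0,0.4]
    - [0,0,0,0,0,0,0.4]
    - [0,0,0,0,0,0,0.4]
    - [0,0,0,0,0,0,0.4]
    - [0,0,0,0,0,-20,0.4]
    - [0,0,0,0,0,-30,0.4]
    - [0,0,0,0,0,-30,0.4]
    - [0,0,0,0,0,0,0.4]
    - [0,0,0,0,0,0,0.4]

```text
t: 16.25
position: [0.5368, -0.0625, 0.161]
eef_rot: [0.672, 0.74, 0.0, 0.001]
force: [0.4, -0.2, -0.7]
grip_width: 0.401
```

```bash
python3 look.py w9
python3 - <<'E'
from h import *
im=cams.grab_frame('side'); 
a=cv2.resize(im[190:280,190:310,::-1],None,fx=3.2,fy=3.2,interpolation=cv2.INTER_CUBIC)
b=cv2.resize(cv2.imread('pics/w9r.png'),None,fx=.72,fy=.72,interpolation=cv2.INTER_AREA)
c=np.zeros((max(a.shape[0],b.shape[0]),a.shape[1]+b.shape[1],3),np.uint8); c[:a.shape[0],:a.shape[1]]=a; c[:b.shape[0],a.shape[1]:]=b
print(c.shape); cv2.imwrite('pics/c9.png',c)
go([.5829,.303,.15],85.9)
E
```

```text
16.3 [ 0.5368 -0.0625  0.161 ] psi 95.51 z [ 1.2e-03 -4.0e-04 -1.0e+00] [-1.3 -0.1  0.3] 0.4003182117974384
(302, 787, 3)
shift [358.9  82.2   9.4] turn 9.6
shift after turn [367.6  21.1   9.2] tilt fix [-0.14 -0.05  9.61]
```

View pics/c9.png

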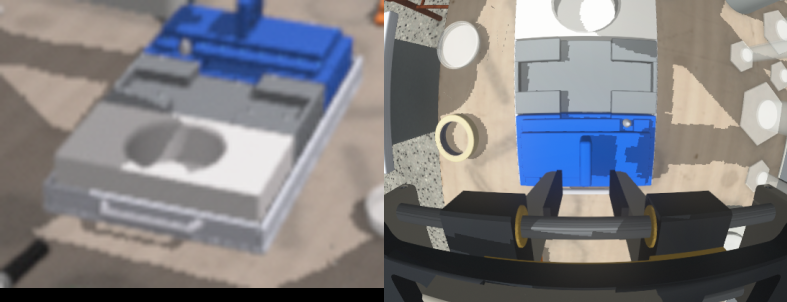

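Both views show the cover seated flat, with the peg standing in its notch (crop (627,124) and side (185,47)). Next is the marker.

Request:
jog_arm:
  moves:
    - [0,0,0,36,8,0,0.4]
    - [0,0,0,36,8,0,0.5]
    - [0,0,0,36,8,0,0.5]
    - [0,0,0,36,8,0,0.5]
    - [0,0,0,36,8,0,0.5]
    - [0,0,0,36,8,0,0.5]
    - [0,0,0,36,8,0,0.5]
    - [0,0,0,36,8,0,0.5]
    - [0,0,0,36,8,0,0.5]
    - [0,0,0,36,8,0,0.5]
    - [0,0,4.8,0,2,20,0.5]
    - [0,0,4.8,0,0,25,0.5]
    - [0,0,0,0,0,0,0.5]
    - [0,0,0,0,0,0,0.5]

```text
t: 17.75
position: [0.5825, 0.3034, 0.1142]
eef_rot: [0.731, 0.682, -0.002, -0.001]
force: [-0.6, 0.3, 0.4]
grip_width: 0.502
```

```bash
python3 look.py w10; python3 -c "
from h import *
go([.5829,.303,.0105],85.9)"
```

```text
17.8 [0.5825 0.3034 0.1142] psi 86.01 z [-0.0033 -0.001  -1.    ] [0.2 0.2 0.9] 0.503032202843138
shift [ -0.6  -0.5 105.3] turn 0.1
shift after turn [ -0.6  -0.6 105.3] tilt fix [-0.03  0.01  0.09]
```

View pics/w10.png

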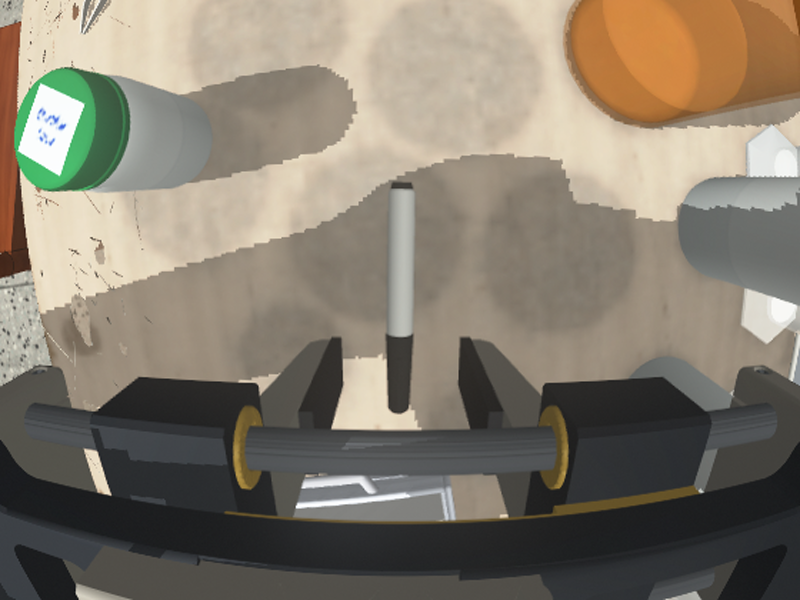

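The marker runs from (402,183) to (399,412), centred between the jaws. White bottles on the right have base edges at (680,230) and (640,370), so I check the clearance.

Run:
```python
from h import *
p=load('w10')
T=lambda u,v,z:(p[1].inv().apply(w('w10',u,v,z)-p[0])*1000).round(1)
print('marker',T(402,183,.009),T(399,412,.009))
print('bottle bases',T(680,230,0),T(632,370,0),T(660,357,0),'higher',T(632,370,.09),T(660,357,.09))
t=lambda u,v,z: at('top',u*.7,v*.7,z)
print('top-view bottle base guess',t(300,178,0),t(240,160,0))
```

```text
marker [ 70.2   1.  105.1] [-72.8  -0.7 105.3]
bottle bases [ 48.3 189.2 113.6] [-51.1 162.9 113.8] [-42.2 185.2 113.7] higher [-12.9 110.   23.9] [ -6.9 125.1  23.8]
top-view bottle base guess [0.7330332  0.20501921 0.        ] [0.77476801 0.3258977  0.        ]
```

Request:
jog_arm:
  moves:
    - [0,0,0.5,-1,0,30,0.5]
    - [0,0,0,0,0,35,0.5]
    - [0,0,0,0,0,25,0.5]
    - [0,0,0,0,0,11,0.5]
    - [0,0,0,0,0,3,0.5]
    - [0,0,0,0,0,0,0.5]
    - [0,0,0,0,0,0,0.0]
    - [0,0,0,0,0,0,0.0]
    - [0,0,0,0,0,0,0.0]
    - [0,0,0,0,0,0,0.0]
    - [0,0,0,0,0,0,0.0]
    - [0,0,0,0,0,-10,0.0]
    - [0,0,0,0,0,-30,0.0]
    - [0,0,0,0,0,-35,0.0]
    - [0,0,0,0,0,-35,0.0]
    - [0,0,0,0,0,0,0.0]
  grip_force: 15

```text
t: 19.4
position: [0.5873, 0.3041, 0.1291]
eef_rot: [0.735, 0.678, 0.005, 0.003]
force: [0.2, -1.1, 0.9]
grip_width: 0.181
```

Run:
```python
from h import *
C=np.array([.5375,-.0641]); f=R.from_euler('z',5.5,degrees=True).as_matrix()[:2,:2]
g=C+f@[0,.092]; b=C+f@[0,.184]; print('grey',g,'white',b)
go([*g,.12],5.5)
```

```text
grey [0.52868219 0.02747645] white [0.51986438 0.1190529 ]
shift [-280.5  -36.4    7.5] turn 79.9
shift after turn [-84.9 269.8   9.1] tilt fix [ 0.34 -0.64 79.92]
```

Request:
jog_arm:
  moves:
    - [0,0,0,-35,-4.5,0,0.0]
    - [0,0,0,-35,-4.5,0,0.0]
    - [0,0,0,-35,-4.5,0,0.0]
    - [0,0,0,-35,-4.5,0,0.0]
    - [0,0,0,-35,-4.5,0,0.0]
    - [0,0,0,-35,-4.5,0,0.0]
    - [0,0,0,-35,-4.5,0,0.0]
    - [0,0,0,-35,-4.5,0,0.0]
    - [0,0,8,0,0,0,0.0]
    - [0,0,8,0,0,0,0.0]
    - [0,0,8,0,0,0,0.0]
    - [0,0,8,0,0,0,0.0]
    - [0,0,8,0,0,0,0.0]
    - [0,0,8,0,0,0,0.0]
    - [0,0,8,0,0,0,0.0]
    - [0,0,8,0,0,0,0.0]
    - [0,0,8,0,0,0,0.0]
    - [0,0,8,0,0,0,0.0]
    - [0,0,0,0,0,0,0.0]
    - [0,0,0,0,0,0,0.0]

```text
t: 21.4
position: [0.5248, 0.0266, 0.1214]
eef_rot: [0.999, 0.049, -0.0, -0.0]
force: [-0.3, -0.2, 1.3]
grip_width: 0.176
```

```bash
python3 look.py w11; python3 -c "
from h import *
go([.5287,.0275,.048],5.5)"
```

```text
21.45 [0.5248 0.0266 0.1214] psi 5.6 z [-7.e-04  1.e-04 -1.e+00] [ 0.1  0.1 -0.4] 0.17654730209110137
shift [ 3.9 -0.5 73.4] turn 0.1
shift after turn [ 3.9 -0.5 73.4] tilt fix [-0.01  0.03  0.07]
```

View pics/w11.png

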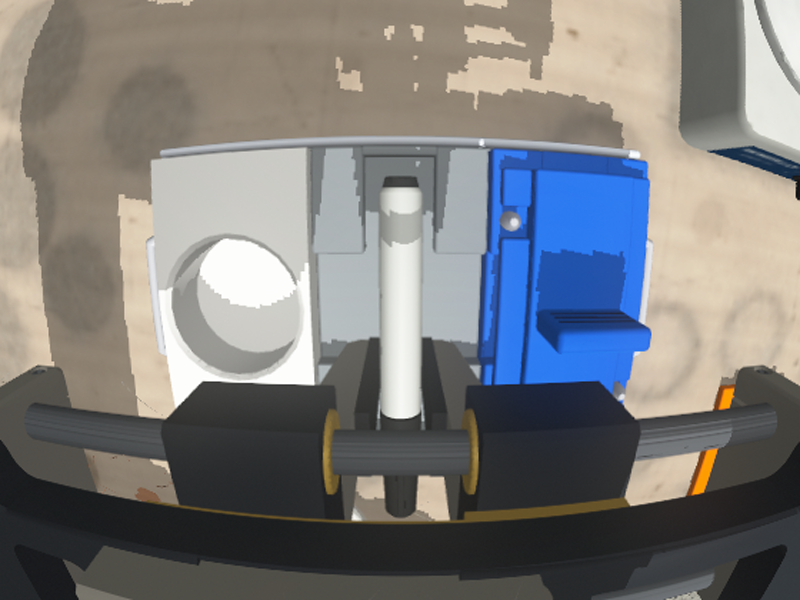

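The marker is lined up over the grey trough (walls at columns 363 and 437, marker at 400). The blue cover shows both pegs standing in its notches, at (511,221) and (620,392). The well mouth spans (171–303, 234–380).

Request:
jog_arm:
  moves:
    - [0,0,0,4,-0.5,25,0.0]
    - [0,0,0,0,0,25,0.0]
    - [0,0,0,0,0,15,0.0]
    - [0,0,0,0,0,6,0.0]
    - [0,0,0,0,0,2,0.0]
    - [0,0,0,0,0,0,0.0]
    - [0,0,0,0,0,0,0.0]
    - [0,0,0,0,0,0,0.4]
    - [0,0,0,0,0,0,0.4]
    - [0,0,0,0,0,0,0.4]
    - [0,0,0,0,0,0,0.4]

```text
t: 22.55
position: [0.5292, 0.0275, 0.0488]
eef_rot: [0.999, 0.047, 0.0, 0.0]
force: [-0.2, -0.3, -0.8]
grip_width: 0.399
```

Request:
jog_arm:
  moves:
    - [0,0,0,0,0,-20,0.4]
    - [0,0,0,0,0,-30,0.4]
    - [0,0,0,0,0,-35,0.4]
    - [0,0,0,0,0,-35,0.4]
    - [0,0,0,0,0,-30,0.4]
    - [0,0,0,0,0,0,0.4]
    - [0,0,0,0,0,0,0.4]

```text
t: 23.25
position: [0.5293, 0.0274, 0.199]
eef_rot: [0.999, 0.047, 0.001, 0.0]
force: [-0.4, -0.1, -0.7]
grip_width: 0.399
```

```bash
python3 look.py w12
python3 - <<'E'
from h import *
print('well w11',w('w11',237,307,.049))
go([.4395,.411,.2],5.5)
E
```

```text
23.3 [0.5293 0.0274 0.199 ] psi 5.41 z [ 1.e-03 -2.e-04 -1.e+00] [ 0.9 -0.8  0.6] 0.39982154556320054
well w11 [0.52097889 0.11609428 0.049     ]
shift [ -52.4 -390.1   -2.1] turn -0.1
shift after turn [ -51.8 -390.2   -2.3] tilt fix [-0.03  0.09 -0.09]
```

View pics/w12.png

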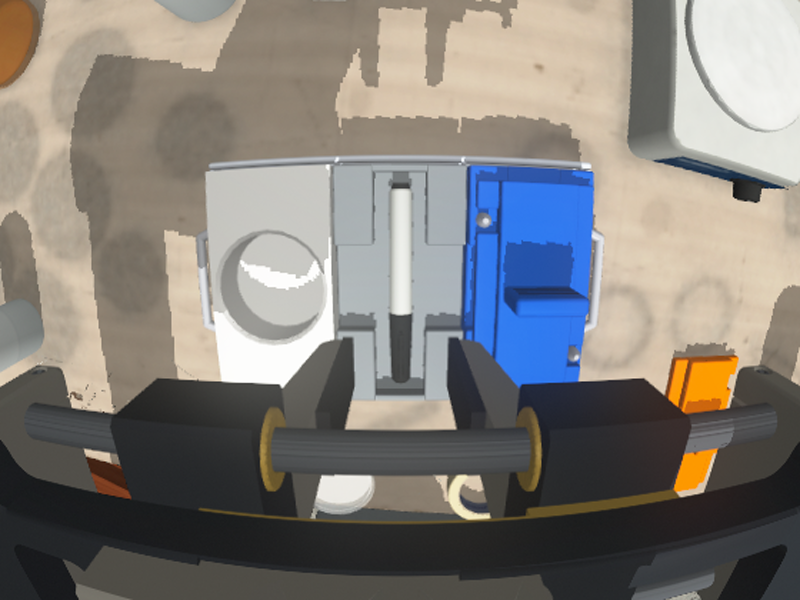

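The marker lies in the grey trough: its ends are at rows 178 and 382 and the trough ends at rows 171 and 391. Next is the green bottle. I have one picture view left, so I locate its cap by colour.

Request:
jog_arm:
  moves:
    - [0,0,0,-8.5,-35.5,-5,1]
    - [0,0,0,-8.5,-35.5,-5,1]
    - [0,0,0,-8.5,-35.5,-5,1]
    - [0,0,0,-8.5,-35.5,-5,1]
    - [0,0,0,-8.5,-35.5,-5,1]
    - [0,0,0,-8.5,-35.5,-5,1]
    - [0,0,0,-8.5,-35.5,-5,1]
    - [0,0,0,-8.5,-35.5,-5,1]
    - [0,0,0,-8.5,-35.5,-5,1]
    - [0,0,0,-8.5,-35.5,-5,1]
    - [0,0,0,-8.5,-35.5,0,1]
    - [0,0,0,0,0,0,1]
    - [0,0,0,0,0,0,1]

```text
t: 24.6
position: [0.3982, 0.407, 0.2466]
eef_rot: [0.999, 0.048, -0.001, 0.001]
force: [-0.1, 0.3, -1.0]
grip_width: 0.999
```

```bash
cat > cap.py <<'E'
import sys; from h import *
n=sys.argv[1]; im=cv2.imread(f'pics/{n}r.png'); p=load(n)
hsv=cv2.cvtColor(im,cv2.COLOR_BGR2HSV); m=cv2.inRange(hsv,(55,80,30),(90,255,255))
k,l,st,ce=cv2.connectedComponentsWithStats(m); i=1+st[1:,4].argmax(); print('blob x,y,w,h,area',st[i],'n',k)
cn=max(cv2.findContours((l==i).astype(np.uint8),cv2.RETR_EXTERNAL,cv2.CHAIN_APPROX_NONE)[0],key=len)[:,0]
pts=np.array([at('wrist',u,v,.118,p)[:2] for u,v in cn])
(c,r)=cv2.minEnclosingCircle(pts.astype(np.float32)); A=np.c_[2*pts,np.ones(len(pts))]; s=np.linalg.lstsq(A,(pts**2).sum(1),rcond=None)[0]
print('enclosing',np.round(c,4),round(r,4),'fit',s[:2].round(4),round(float(np.sqrt(s[2]+s[0]**2+s[1]**2)),4),'x range',pts.min(0),pts.max(0))
E
python3 look.py w13; python3 cap.py w13
```

```text
24.65 [0.3982 0.407  0.2466] psi 5.49 z [-0.0028 -0.0025 -1.    ] [-0.1  0.5 -0.2] 0.9986198048424286
blob x,y,w,h,area [ 246  126   59   60 1449] n 2
enclosing [0.4426 0.4155] 0.0268 fit [0.4425 0.4157] 0.0261 x range [0.41583797 0.38961367] [0.4692876  0.44191531]
```

Request:
jog_arm:
  moves:
    - [0,0,0,20,-4,30,1]
    - [0,0,0,0,0,20,1]
    - [0,0,0,0,0,0,1]
    - [0,0,0,0,0,0,1]

```text
t: 25.05
position: [0.4189, 0.4121, 0.1985]
eef_rot: [0.999, 0.046, -0.001, 0.0]
force: [0.1, 0.0, 1.1]
grip_width: 1.001
```

```bash
python3 look.py w14; python3 cap.py w14
python3 - <<'E'
from h import *
r=[]
for n in('w13','w14'):
    p=load(n); im=cv2.imread(f'pics/{n}r.png'); m=cv2.inRange(cv2.cvtColor(im,cv2.COLOR_BGR2HSV),(55,80,30),(90,255,255)); ys,xs=np.where(m)
    r.append(ray('wrist',(xs.min()+xs.max())/2,(ys.min()+ys.max())/2,p))
print('tri',tri(*r))
go([.4425,.4155,.098],5.5)
E
```

```text
25.1 [0.4189 0.4121 0.1985] psi 5.32 z [-1.e-03 -8.e-04 -1.e+00] [-0.5  1.1 -0.2] 0.999794262483377
blob x,y,w,h,area [ 245  151   69   71 2108] n 2
enclosing [0.4439 0.416 ] 0.0275 fit [0.4438 0.4158] 0.0265 x range [0.41655523 0.38959723] [0.47114597 0.4417601 ]
tri [0.44141237 0.41575593 0.10103895]
shift [ 23.3  -0.5 101.6] turn -0.2
shift after turn [ 23.3  -0.5 101.6] tilt fix [-0.02 -0.05 -0.15]
```

Request:
jog_arm:
  moves:
    - [0,0,0,24,-0.7,0,1]
    - [0,0,0,0,0,25,1]
    - [0,0,0,0,0,30,1]
    - [0,0,0,0,0,25,1]
    - [0,0,0,0,0,15,1]
    - [0,0,0,0,0,4,1]
    - [0,0,0,0,0,0,1]
    - [0,0,0,0,0,0,1]
    - [0,0,0,0,0,0,0.5]
    - [0,0,0,0,0,0,0.5]
    - [0,0,0,0,0,0,0.5]
    - [0,0,0,0,0,0,0.4]
    - [0,0,0,0,0,0,0.4]
    - [0,0,0,0,0,0,0.4]
  grip_force: 30

```text
t: 26.5
position: [0.4426, 0.4162, 0.0998]
eef_rot: [0.999, 0.047, 0.0, 0.0]
force: [-0.1, -0.7, 1.3]
grip_width: 0.586
```

Request:
jog_arm:
  moves:
    - [0,0,0,0,0,-8,0.3]
    - [0,0,0,0,0,-20,0.3]
    - [0,0,0,0,0,-30,0.3]
    - [0,0,0,0,0,-30,0.3]
    - [0,0,0,0,0,0,0.3]
    - [0,0,0,0,0,0,0.3]

```text
t: 27.1
position: [0.4425, 0.4162, 0.1873]
eef_rot: [0.999, 0.047, 0.0, -0.0]
force: [0.0, 0.2, -4.0]
grip_width: 0.585
```

Run:
```python
from h import *
print('well w12',w('w12',272,287,.049),'floor',w('w12',272,290,.009))
print(readout.state()['force'],readout.state()['grip_width'])
go([.5205,.1180,.187],5.4)
```

```text
well w12 [0.52037979 0.11775183 0.049     ] floor [0.50839993 0.12835372 0.009     ]
[ 0.01619171  0.19007071 -4.03285302] 0.5851265233330412
shift [4.960e+01 3.042e+02 3.000e-01] turn 0.0
shift after turn [4.960e+01 3.042e+02 3.000e-01] tilt fix [-0.   -0.01  0.01]
```

Request:
jog_arm:
  moves:
    - [0,0,0,5,30,0,0.3]
    - [0,0,0,5,30,0,0.3]
    - [0,0,0,5,30,0,0.3]
    - [0,0,0,5,30,0,0.3]
    - [0,0,0,5,30,0,0.3]
    - [0,0,0,5,30,0,0.3]
    - [0,0,0,5,30,0,0.3]
    - [0,0,0,5,30,0,0.3]
    - [0,0,0,5,30,0,0.3]
    - [0,0,0,5,30,0,0.3]
    - [0,0,0,0,4,0,0.3]
    - [0,0,0,0,0,0,0.3]
    - [0,0,0,0,0,0,0.3]

```text
t: 28.4
position: [0.5199, 0.1191, 0.1863]
eef_rot: [0.999, 0.047, -0.001, -0.0]
force: [1.3, -0.6, -2.6]
grip_width: 0.585
```

```bash
python3 look.py w15; python3 cap.py w15 ; python3 -c "
from h import *
go([.5203,.118,.1088],5.4)"
```

```text
28.45 [0.5199 0.1191 0.1863] psi 5.44 z [-2.7e-03  6.0e-04 -1.0e+00] [-0.8 -0.5 -3.2] 0.5859078857090229
blob x,y,w,h,area [ 227  206  108   95 4906] n 2
enclosing [0.4877 0.1161] 0.0456 fit [0.4891 0.1165] 0.0379 x range [0.45181767 0.07355605] [0.53318457 0.15764797]
shift [ 0.2  1.3 77.8] turn 0.1
shift after turn [ 0.1  1.3 77.8] tilt fix [-0.04  0.11  0.07]
```

Request:
jog_arm:
  moves:
    - [0,0,0,0,1,20,0.3]
    - [0,0,0,0,0,20,0.3]
    - [0,0,0,0,0,15,0.3]
    - [0,0,0,0,0,12,0.3]
    - [0,0,0,0,0,7,0.3]
    - [0,0,0,0,0,2.5,0.3]
    - [0,0,0,0,0,0,0.3]
    - [0,0,0,0,0,0,0.3]

```text
t: 29.25
position: [0.5217, 0.1174, 0.112]
eef_rot: [0.999, 0.047, 0.001, 0.0]
force: [0.2, 1.0, -2.7]
grip_width: 0.587
```

Request:
jog_arm:
  moves:
    - [0,0,0,0,0,1.5,0.3]
    - [0,0,0,0,0,1.5,0.3]
    - [0,0,0,0,0,0,0.3]
    - [0,0,0,0,0,0,0.3]

```text
t: 29.65
position: [0.5216, 0.1173, 0.1087]
eef_rot: [0.999, 0.047, 0.001, -0.0]
force: [0.2, 0.5, -0.6]
grip_width: 0.588
```

Request:
jog_arm:
  moves:
    - [0,0,0,0,0,0,0.7]
    - [0,0,0,0,0,0,0.85]
    - [0,0,0,0,0,0,0.85]
    - [0,0,0,0,0,0,0.85]
    - [0,0,0,0,0,-15,0.85]
    - [0,0,0,0,0,-30,0.85]
    - [0,0,0,0,0,-35,0.85]
    - [0,0,0,0,0,-35,0.85]
    - [0,0,0,0,0,-30,0.85]
    - [0,0,0,-30,0,0,0.85]
    - [0,0,0,-30,0,0,0.85]
    - [0,0,0,-20,0,0,0.85]
    - [0,0,0,0,0,0,0.85]
    - [0,0,0,0,0,0,0.85]

```text
t: 31.05
position: [0.4419, 0.1097, 0.2535]
eef_rot: [0.999, 0.047, 0.001, 0.0]
force: [1.0, 0.2, 0.6]
grip_width: 0.849
```

```bash
python3 look.py w16
python3 - <<'E'
from h import *
s=cams.grab_frame('side')[:,:,::-1]; t=cams.grab_frame('top')[:,:,::-1]; cv2.imwrite('pics/s16.png',s)
a=cv2.resize(cv2.imread('pics/w16r.png'),(400,300),interpolation=cv2.INTER_AREA)
b=cv2.resize(s[140:290,180:380],(400,300),interpolation=cv2.INTER_CUBIC)
c=cv2.resize(t[145:295,190:390],(400,300),interpolation=cv2.INTER_CUBIC); d=cv2.resize(t[130:280,330:530],(400,300),interpolation=cv2.INTER_CUBIC)
cv2.imwrite('pics/final.png',np.vstack([np.hstack([a,b]),np.hstack([c,d])]))
# cap at z 0.127
import cap0 if False else None
E
sed -i 's/,\.118,p)/,float(sys.argv[2]) if len(sys.argv)>2 else .118,p)/' cap.py; python3 cap.py w16 .127
```

```text
31.1 [0.4419 0.1097 0.2535] psi 5.4 z [ 0.0012  0.     -1.    ] [ 0.  -0.2 -0.1] 0.8476930058730447
blob x,y,w,h,area [ 251   89   60   59 1436] n 2
enclosing [0.5206 0.1171] 0.0265 fit [0.5208 0.1171] 0.0259 x range [0.4947522  0.09094962] [0.54695573 0.14346583]  File "<stdin>", line 8
    import cap0 if False else None
                ^^
SyntaxError: invalid syntax
```

The green cap is at (0.5207, 0.1171) and the well at (0.5203, 0.118), so the bottle is centred within about 1 mm. My script had a stray line, so I redo the composite picture.

Run:
```python
from h import *
s=cams.grab_frame('side')[:,:,::-1]; t=cams.grab_frame('top')[:,:,::-1]
a=cv2.resize(cv2.imread('pics/w16r.png'),(400,300),interpolation=cv2.INTER_AREA)
b=cv2.resize(s[140:290,180:380],(400,300),interpolation=cv2.INTER_CUBIC)
c=cv2.resize(t[145:295,190:390],(400,300),interpolation=cv2.INTER_CUBIC); d=cv2.resize(t[130:280,330:530],(400,300),interpolation=cv2.INTER_CUBIC)
cv2.imwrite('pics/final.png',np.vstack([np.hstack([a,b]),np.hstack([c,d])]))
```

```text
(no output)
```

View pics/final.png

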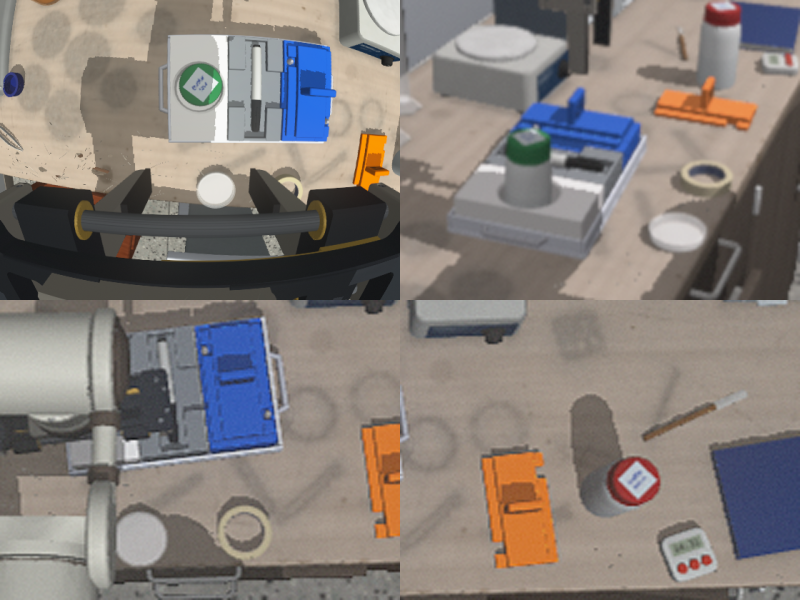

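The composite shows the bottle upright in the well, the marker in the grey trough, and the cover flat with its pegs through the notches. The orange cover and red bottle are unmoved, and the gripper is clear. I hand in.

```bash
python3 -c "
from station import ticket
print(ticket.hand_in())"
```

```text
the job is handed in; nothing more can be done
None
```

I packed the tray and handed the job in with the robot's clock at about 31 s of the 104 s allowed. No verdict was reported.

- **Tube and blue cover:** The tube was lowered centred into the blue trough before the cover went on. The gripper height when the cover was released (0.081 m) and the loss of its weight on the wrist agree with it being seated. The pictures show it flat, with both pegs standing in its notches.
- **Marker:** It lies in the grey trough, with its two ends about equally far from the trough ends in the wrist view.
- **Green bottle:** It stands in the well. The cap measured at (0.521, 0.117) and the well centre at (0.520, 0.118), so it is about 1 mm off centre.
- **Other kit:** The orange cover and red bottle look unmoved in the last picture. I did not measure their positions again.

**Disagreements in the checks:**
- The top camera and the wrist camera differed by about 2 to 7 mm in several positions. I used the close wrist measurements.
- Some two-view height checks were off by 7 to 45 mm, because the pixels I picked did not show the same point in both views. For the final moves I relied on the given heights together with contact force and gripper height.

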